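# Hang a pie carrier on the cooling conveyor

## Robot

A 7-joint arm with a two-finger parallel gripper is mounted at the origin on the work surface. World frame = base frame: x ahead of the robot, y to its left, z up, the work surface at z = 0. Lengths are in m, angles in rad, forces in N, time in s.
With the tool pointing down it reaches from about 0.425 to 0.925 m from the base axis. Payload 6.8 kg.
Tool frame: the origin (TCP) lies midway between the tips of the shut fingers; the grasp point (between the pads) lies bot.grip_point_offset behind it (bot.grip_point_offset is the distance from the TCP to the grasp point, in m); z points along the fingers, y is the line along which they close (so a half turn about z gives the same grasp; the last joint's range is limited). The gripper opens to 85 mm and grips with 20 to 120 N. Pads are 22 mm wide; open, the fingers measure 114 mm over their backs; the gripper's body (76 mm by 85 mm) begins 54 mm behind the grasp point. The pads swing forward as they close: fully open they stand 13 mm farther back than shut.
Start: joints at [1.154, 0.477, 0.022, 1.555, -0.011, 1.109, -0.083], TCP at [0.205, -0.643, 0.231] pointing down, gripper open.
Joint ranges: [-2.96, 2.96], [-0.34, 2.1], [-1.41, 1.46], [0.24, 2.44], [-1.37, 4.51], [0.17, 1.92], [-2.96, 2.96]. Speed limits (rad/s): [2.39, 2.39, 3.14, 3.14, 3.14, 3.14, 3.14].

## Interface

Orientations are given as a unit quaternion [w, x, y, z].
In Python, from station import get_obs, cams, job, bot gives the robot as it stands.
- The arm moves only by the tool arm_command, never from a script. Its argument "rows" is a list that holds one entry, the list of rows, each a list of 5 numbers: the finger opening in mm, from 0 to 85.4, then the shift along the world's x, y, z in units of 60 mm (1.0 is 60 mm), then the turn about the world's z in units of 0.08 rad (1.0 is 0.08 rad). In form: [[[grip, x, y, z, turn], ...]]. A call has exactly 10 rows; each row shifts and turns the commanded pose from where the row before left it; what a row does not reach is not made up. A row lasts 1/8 s, in which the tool goes at most 62.5 mm and 10.7 degrees, less where a joint would pass 70% of its speed; a pose out of reach is approached as far as the arm can. A call with a number of a shift or a turn outside -1 to 1 is refused whole. A call with a gripper value outside its range is refused whole. The fingers move at their own pace and stop on an object; "newtons" is the grip in N (left out, the last holds). Time passes only in rows, so rows that do not move let the fingers close, or fill a call up. It gives the time, the measured TCP pose, the force, the opening and the grip force at its end, in the units of the state.
- get_obs(): the state, without advancing time (a new reading comes with each control period).
- cams.read_camera(name): name is "scene" or "top" or "wrist"; returns the picture (420x560x3 uint8, red, green, blue); there is no depth.
- cams.camera_params(name): a dict with "K" (3x3 intrinsics, pixels), "extrinsics" (4x4, takes a point from camera to world coordinates). Camera axes: x right, y down, z forward; pixel columns grow to the right and rows downward; lengths in m; the calibration is good to about 2 mm. A picture is of the moment at which its call begins: read the wrist's pose just before it. camera_params takes no time and is no camera call; for the wrist camera it gives the pose at the moment of the call.
- job.hand_in(): hands the job in; it is judged then, once.
The state is a dict: "t": time; "q": joint angles; "joint_vel": joint speeds; "joint_torque": joint torques, N m; "eef_pos": TCP position; "tool_rot": TCP orientation; "contact_force": force on the tool from outside, world axes, zero at the start; "torque": the same for the moment, N m; "gripper_width": opening from 0.0 (shut) to 1.0 (fully open); "grasp_force": force on a finger pad.
Only numpy, scipy, OpenCV 4.12 (cv2) and the standard library are available. Lean on these libraries where they do the work, as an engineer would, in place of code of your own. Each camera call takes 0.05 s, during which the arm holds its last target. There are 200 camera calls.

## Task

Hang the hooked pie carrier on the conveyor rail: lift its hook over the rail's front lip and set it down on the white slideway at the open (right-hand, -y) part of the channel, slide it left along the slideway until it meets the stop, then lower it into the pocket there until it is fully seated, and let go. Work by feel: do not press or ram the carrier against the rail (never over 40 N), and leave the other things on the bench where they are.

Things in the scene. Friction and masses are not known exactly. Their poses are not given: they have to be found in the camera images.
- carrier: Steel pie carrier, 0.28-0.46 kg, stands on the bench; origin under the tray's centre, z up, x to the hook side. Tray 100 (x) x 110 (y) mm, rims 18 mm high; upright sheet 60 mm wide, rear face x=53; top strip 30 mm wide, z=146 to 152, x=0 to 74; at its end a tongue 8 (x) x 30 (y) mm hangs to z=106, x=66 to 74 (13 mm gap to the sheet). Unlike the flat tray it has a tall sheet and a hook.
- carrier_grip (a point): Centre of the carrier's black upright grip block, 40 (x) x 14 (y) x 44 (z) mm, standing on the top strip above the centre of mass: pinch it across its 14 mm, along the carrier's y. The block spans 22 mm above and below this point. In the carrier's frame: (25, 0, 174) mm. Axes as the carrier's.
- carrier_tip (a point): Centre of the lower end of the carrier's hook tongue; (70, 0, 106) mm in the carrier's frame, so 45 mm towards x and 68 mm below the grip centre. Axes as the carrier's.
- rail: Fixed conveyor rail, 490 mm along its y, yaw varies. Origin on the bench below the channel's centre line at mid length; x away from the robot, z up. Steel channel open at the top; grey housings over the ends beyond y=-150 and +150 mm, tops at z=192. In the channel, from the -y housing leftwards: white slideway, 37 mm pocket, stop bar (white, top z=175, a dark block on its end, top z=187).
- rail_lip (a point): Mid length of the front lip's top edge: (-10.5, 0, 167) mm in the rail's frame, axes as the rail's. Lip 4 mm thick, x=-12.5 to -8.5; its apron goes down in the same plane to z=30. Rear wall from x=9.5, top z=162. With the tongue's centre at x=0 the lip has 4.5 mm to the tongue and 4.5 mm to the carrier's sheet. Let go in the pocket, the carrier leans on the apron, tilted up to 5 degrees.
- rail_entry (a point): Point on the white slideway's top on the channel's centre line, where to set the tongue down: (0, -105, 142) mm in the rail's frame, 25 mm below the lip's top. Axes as the rail's (y along the rail towards the stop). The slideway runs level from here to the pocket. If the tongue is pressed down while sliding, the pocket's edge can be felt up to 7 mm before the stop.
- rail_pocket (a point): Channel centre line at mid length, at the height of the pocket's floor: (0, 0, 130) mm in the rail's frame, axes as the rail's; 12 mm below the slideway. It does not tell where along the rail the pocket is: the rigid stop's face stands anywhere from y=+20 to +110 mm, not reported, found by feel or sight. The pocket is the 37 mm before that face (-y side), so the 30 mm tongue has 7 mm of play.
- flat_tray: flat tray, a bystander: same 100 x 110 mm steel tray as the carrier's but with only a low black grip (60 mm tall), no upright sheet and no hook; origin under its centre
- cutter: steel ring cutter, 60 mm across, 30 mm tall, a bystander; origin under its centre
- plate: white plate, 170 mm across, 18 mm tall, a bystander; origin under its centre
- jar: closed amber jar, 70 mm across, 110 mm tall, a bystander; origin under its centre
- mug: white mug, 80 mm across, 90 mm tall, a bystander; origin under its centre
- spatula: spatula lying flat, a bystander
- pie_tin: empty aluminium tart tin, 100 mm across, 30 mm tall, a bystander; origin under its centre

How it is judged:
By the outcome, as a careful person would: the job done as asked, in the order asked, and still so for the second after the job is handed in, with the robot touching nothing.
It also fails if it takes over 58 s, if anything falls off the work surface, if the arm or the gripper's body presses on something with over 40 N, if the wrist force passes 120 N, or if a joint passes its speed limit or range.

## Working session

There is one attempt and no reset: what is moved stays moved. The work goes in short steps, Python scripts to look and compute and a tool call to move; the robot and the scene stay as the last step left them, time stands still between calls to the robot, and variables do not carry over. Pictures are saved under pics/ and viewed, at most 10 in all, crops included, and the job is handed in when it is done.

Besides the shell and the picture viewer there is one more tool, called by a JSON object that holds its "method" and its "body". arm_command: Moves the arm, as the interface text tells. Its arguments: {"type":"object","properties":{"rows":{"type":"array"},"newtons":{"type":"number"}},"required":["rows"]}

```bash
mkdir -p pics; python3 - <<'E'
from station import get_obs,cams,bot
import cv2,numpy as np
o=get_obs();print(o['t'],o['eef_pos'],o['tool_rot'],o['contact_force'],bot.grip_point_offset)
for n in('scene','top'):
    cv2.imwrite(f'pics/{n}0.png',cams.read_camera(n)[:,:,::-1])
    p=cams.camera_params(n);print(n,p['K'],np.round(p['extrinsics'],4))
E
```

```text
0.0 [ 0.20493059 -0.64250565  0.23029913] [-9.11330614e-04  9.88104394e-01  1.53781773e-01 -2.05841020e-04] [ 0.8324205   1.12421855 -0.10190335] 0.0187
scene [[514.65748162   0.         278.28932793]
 [  0.         514.65748162 217.23839714]
 [  0.           0.           1.        ]] [[ 0.6146  0.5104 -0.6014  1.3544]
 [ 0.7886 -0.3815  0.4822 -0.628 ]
 [ 0.0167 -0.7707 -0.637   0.9979]
 [ 0.      0.      0.      1.    ]]
top [[501.9160648    0.         271.9961629 ]
 [  0.         501.9160648  223.60686828]
 [  0.           0.           1.        ]] [[ 0.0281 -0.9962  0.0824  0.4267]
 [-0.9996 -0.0275  0.0083 -0.0081]
 [-0.006  -0.0826 -0.9966  1.6258]
 [ 0.      0.      0.      1.    ]]
```

View pics/top0.png

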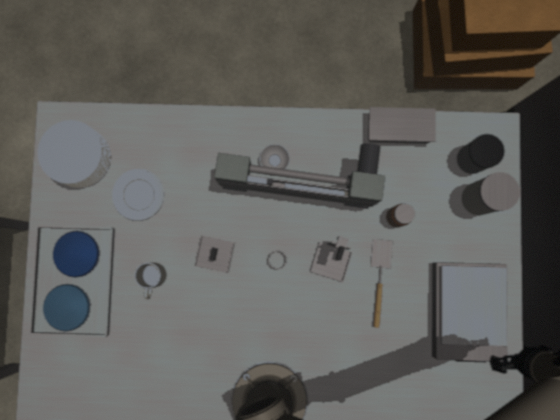

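View pics/scene0.png

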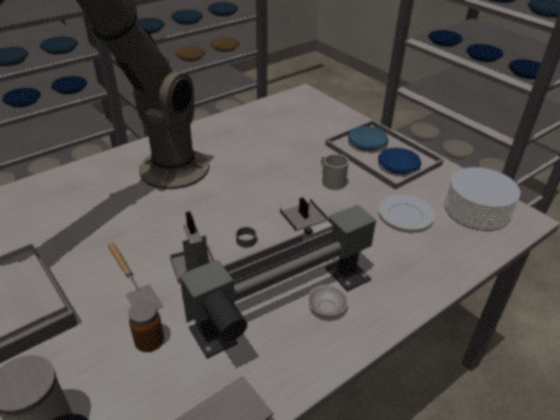

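The top view shows the rail from about (232,172) to (368,188), the carrier at about (332,260) with its hook near (340,242), and the flat tray at (215,253). I'll enlarge and brighten it.

```bash
cat > h.py <<'E'
import cv2,numpy as np
from station import cams
def crop(src,x0,y0,w,h,s,out,gain=2.2):
    im=cv2.imread(src)[y0:y0+h,x0:x0+w]
    im=cv2.resize(im,None,fx=s,fy=s,interpolation=cv2.INTER_CUBIC)
    im=np.clip(255*(im/255.)**(1/gain),0,255).astype('uint8')
    cv2.imwrite(out,im)
def back(n,u,v,z,p=None):
    p=p or cams.camera_params(n);K,E=p['K'],np.array(p['extrinsics'])
    d=E[:3,:3]@np.linalg.solve(K,[u,v,1.]);return E[:3,3]+d*(z-E[2,3])/d[2]
def proj(n,P,p=None):
    p=p or cams.camera_params(n);K,E=p['K'],np.array(p['extrinsics'])
    c=K@(E[:3,:3].T@(np.array(P)-E[:3,3]));return c[:2]/c[2]
E
python3 -c "
from h import *
crop('pics/top0.png',208,145,185,140,4.3,'pics/topc.png',1.8)
crop('pics/scene0.png',160,190,220,165,3.6,'pics/scenec.png',1.8)"
```

```text
(no output)
```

View pics/topc.png

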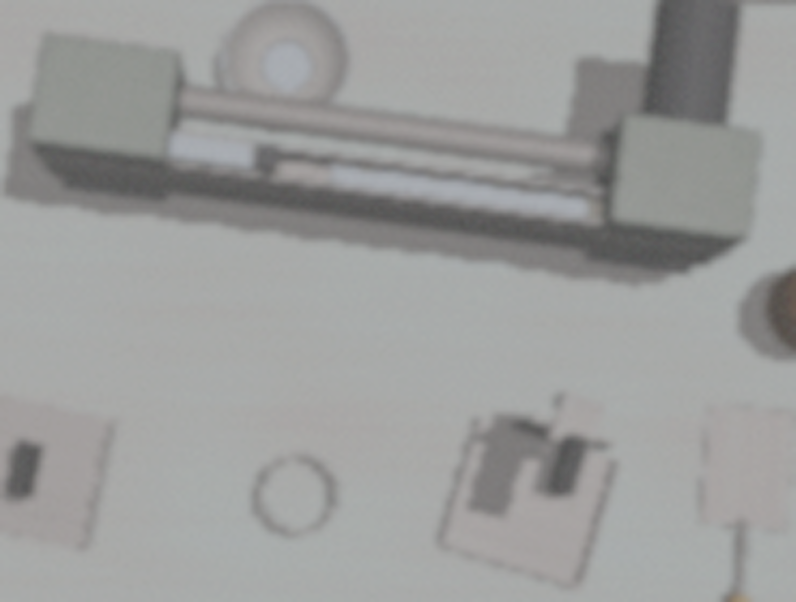

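View pics/scenec.png

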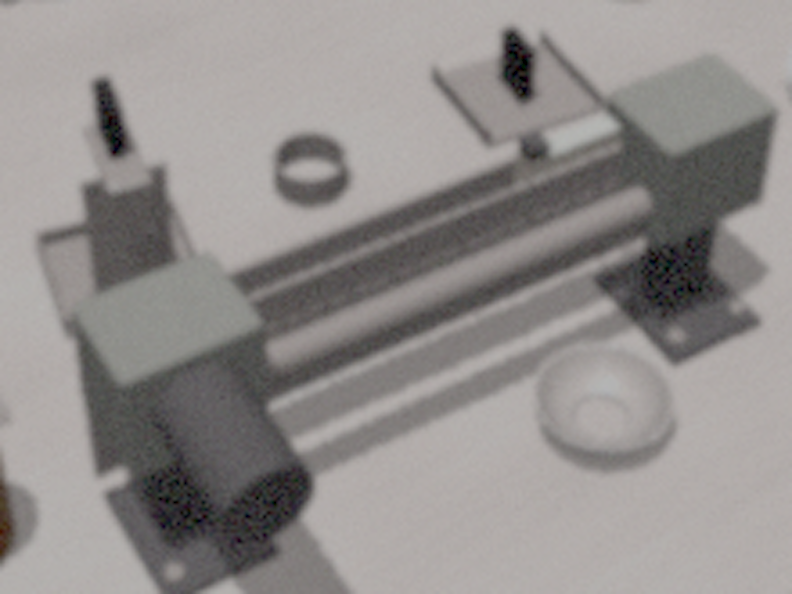

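Top crop: the housing corners, white slideway (333,178)-(590,208), beige pocket left of it at about 275-333, and the dark block on the stop at 255-275 are all clear. The carrier's tray corners are at about (475,418), (615,460), (578,585) and (440,543). The scene crop shows the grip block at about (112,118) and the stop block at (535,148).

```bash
cat > fit.py <<'E'
from h import *
from scipy.optimize import least_squares
T=lambda c:(208+(c[0]+.5)/4.3-.5,145+(c[1]+.5)/4.3-.5)
S=lambda c:(160+(c[0]+.5)/3.6-.5,190+(c[1]+.5)/3.6-.5)
def w(x,y,a,L):
    c,s=np.cos(a),np.sin(a);L=np.array(L)/1000
    return [x+c*L[0]-s*L[1],y+s*L[0]+c*L[1],L[2]]
P={n:cams.camera_params(n) for n in('top','scene')}
def fit(obs,x0):
    f=lambda v:np.concatenate([proj(n,w(*v,L),P[n])-uv for n,L,uv in obs])
    r=least_squares(f,x0,loss='soft_l1');print(np.round(r.x,4));
    print(np.round(r.fun.reshape(-1,2),1).tolist());return r.x
if __name__=='__main__':
    car=[('top',(-50,-55,18),T((578,585))),('top',(-50,55,18),T((440,543))),('top',(50,-55,18),T((615,460))),('top',(50,55,18),T((475,418))),
     ('scene',(25,0,196),S((100,80))),('scene',(25,0,152),S((118,155))),('scene',(53,30,146),S((163,168))),('scene',(53,-30,146),S((85,185)))]
    fit(car,[.45,-.15,0])
    print([back('top',*T(c),.192)[:2].round(4).tolist() for c in [(45,33),(185,55),(165,157),(33,142),(625,113),(760,130),(745,237),(610,222)]])
    print('sl',[back('top',*T(c),.142)[:2].round(4).tolist() for c in [(333,166),(333,190),(590,195),(590,220)]])
    print('lip',[back('top',*T(c),.167)[:2].round(4).tolist() for c in [(170,165),(600,231)]], 'rod',[back('top',*T(c),.162)[:2].round(4).tolist() for c in [(330,152),(600,180)]])
    print('stop',[back('top',*T(c),z)[:2].round(4).tolist() for c,z in [((275,160),.187),((275,175),.175)]], back('scene',*S((520,150)),.187))
E
python3 fit.py
```

```text
[ 0.443  -0.1847 -0.2769]
[[0.4, 1.2], [-0.5, 0.6], [0.9, 0.3], [0.5, -0.3], [2.9, 4.8], [-0.5, -2.4], [1.9, -0.1], [-0.2, 1.0]]
[[0.7486, 0.1661], [0.7361, 0.0712], [0.6663, 0.0824], [0.674, 0.1714], [0.7045, -0.2257], [0.6954, -0.3163], [0.6228, -0.307], [0.6304, -0.2168]]
sl [[0.6715, -0.0313], [0.6547, -0.0318], [0.656, -0.2099], [0.6385, -0.2102]]
lip [[0.665, 0.0804], [0.6276, -0.2137]] rod [[0.6778, -0.0287], [0.6634, -0.2138]]
stop [[0.6671, 0.0085], [0.6588, 0.0084]] [0.66764742 0.00277284 0.187     ]
```

{"method": "arm_command", "body": {"rows": [[[85,0.437,0.75,0.1,-0.73],[85,0.437,0.75,0.1,-0.73],[85,0.437,0.75,0.1,-0.73],[85,0.437,0.75,0.1,-0.73],[85,0.437,0.75,0.1,-0.73],[85,0.437,0.75,0.1,-0.73],[85,0.437,0.75,0.1,-0.73],[85,0.437,0.75,0.1,-0.73],[85,0.437,0.75,0.1,-0.73],[85,0.437,0.75,0.1,-0.73]]]}}

```text
t: 1.35
eef_pos: [0.4677, -0.1915, 0.2914]
tool_rot: [0.0, 0.99, -0.138, -0.0]
contact_force: [0.4, 0.0, -0.1]
gripper_width: 0.997
grasp_force: 0.0
```

```bash
python3 - <<'E'
from h import *
from station import get_obs
import pickle
o=get_obs();print(o['t'],o['eef_pos'],o['tool_rot'],o['q'])
p=cams.camera_params('wrist');print(np.round(p['extrinsics'],4),p['K'][0])
pickle.dump(p,open('w1.pkl','wb'))
cv2.imwrite('pics/w1.png',cams.read_camera('wrist')[:,:,::-1])
crop('pics/w1.png',0,0,560,420,1.4,'pics/w1c.png',1.8)
from fit import w
for L in [(25,0,196),(25,0,174),(74,15,152),(74,-15,152),(50,55,18)]: print(L,proj('wrist',w(.443,-.1847,-.277,L),p)*1.4)
E
```

```text
1.35 [ 0.46773962 -0.19153802  0.29135006] [ 5.61445785e-05  9.90405531e-01 -1.38191410e-01 -1.25410780e-04] [ 0.42994467  0.15002267 -0.18396461  1.86882885  0.03045133  1.1256531
 -1.61318736]
[[-2.735e-01 -9.106e-01 -3.097e-01  5.476e-01]
 [-9.619e-01  2.588e-01  8.860e-02 -2.134e-01]
 [-5.000e-04  3.221e-01 -9.467e-01  4.331e-01]
 [ 0.000e+00  0.000e+00  0.000e+00  1.000e+00]] [295.99456024   0.         276.50738016]
(25, 0, 196) [388.91518052 302.33436948]
(25, 0, 174) [388.79438841 291.21328153]
(74, 15, 152) [366.35372497 211.40096617]
(74, -15, 152) [411.19882021 211.4006861 ]
(50, 55, 18) [332.96102427 219.13326115]
```

View pics/w1c.png

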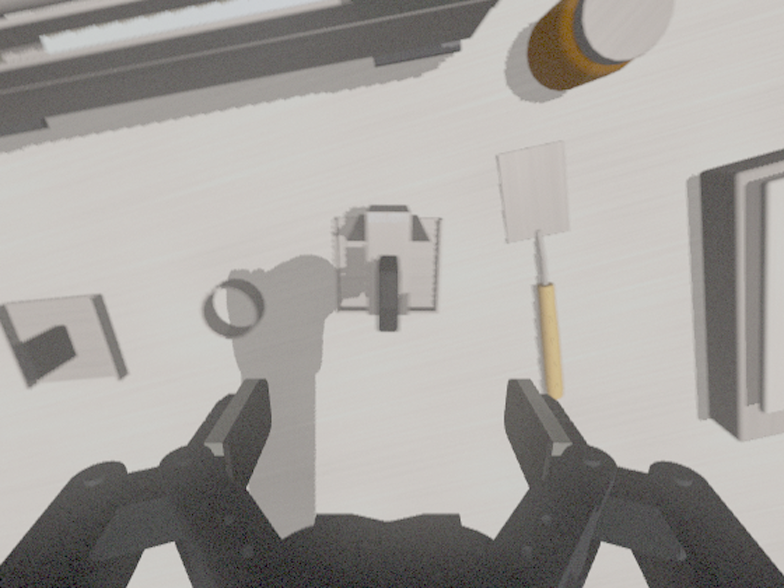

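Wrist picture: the strip end is at y≈210, x 368-411, and the grip block's centre column is 388, which matches the prediction to within about 1 mm. Next I descend and grip.

{"method": "arm_command", "body": {"rows": [[[85,-0.01,0,-0.55,0],[85,0,0,-0.55,0],[85,0,0,-0.55,0],[85,0,0,-0.37,0],[85,0,0,-0.18,0],[85,0,0,0,0],[0,0,0,0,0],[0,0,0,0,0],[0,0,0,0,0],[0,0,0,0,0]]], "newtons": 80}}

```text
t: 2.65
eef_pos: [0.467, -0.1933, 0.1598]
tool_rot: [0.0, 0.991, -0.137, 0.0]
contact_force: [-0.1, -1.5, 0.7]
gripper_width: 0.154
grasp_force: 77.8
```

{"method": "arm_command", "body": {"rows": [[[0,0,0,0.2,0],[0,0,0,0.4,0],[0,0,0,0.5,0],[0,0,0,0.4,0],[0,0.3,0.16,0,0.5],[0,0.35,0.17,0,0.6],[0,0.35,0.17,0,0.6],[0,0.23,0.14,0,0.42],[0,0,0,0,0],[0,0,0,0,0]]]}}

```text
t: 3.9
eef_pos: [0.5398, -0.1551, 0.2487]
tool_rot: [0.0, 0.999, -0.053, -0.001]
contact_force: [0.4, 0.1, -4.6]
gripper_width: 0.148
grasp_force: 78.1
```

```bash
python3 - <<'E'
from h import *
from station import get_obs
import pickle
o=get_obs();print(o['t'],o['eef_pos'],o['tool_rot'],o['contact_force'],o['torque'],o['gripper_width'])
p=cams.camera_params('wrist')
pickle.dump((p,o),open('w2.pkl','wb'))
cv2.imwrite('pics/w2.png',cams.read_camera('wrist')[:,:,::-1])
crop('pics/w2.png',0,0,560,420,1.4,'pics/w2c.png',1.4)
from fit import w
R=(.6555,-.072,-.107)
for L in [(-12.5,-150,167),(-8.5,-150,167),(-8.5,0,167),(9.5,-150,162),(9.5,0,162),(0,-105,142),(0,44,142),(0,81,175)]: print(L,proj('wrist',w(*R,L),p)*1.4)
E
```

```text
3.9 [ 0.53976939 -0.15508922  0.24870594] [ 1.44704625e-04  9.98588909e-01 -5.30984076e-02 -8.53907341e-04] [ 0.36617963  0.08712835 -4.59486407] [-0.01257435 -0.02391721  0.03484037] 0.14793545477172004
(-12.5, -150, 167) [498.74352398 134.30924683]
(-8.5, -150, 167) [499.44953432 125.69523828]
(-8.5, 0, 167) [198.6766146 125.3986899]
(9.5, -150, 162) [500.08078611  87.19018192]
(9.5, 0, 162) [197.71612719  86.89138625]
(0, -105, 142) [407.21519668 112.08055728]
(0, 44, 142) [135.89556958 111.81283486]
(0, 81, 175) [ 17.82798581 104.64237047]
```

View pics/w2c.png

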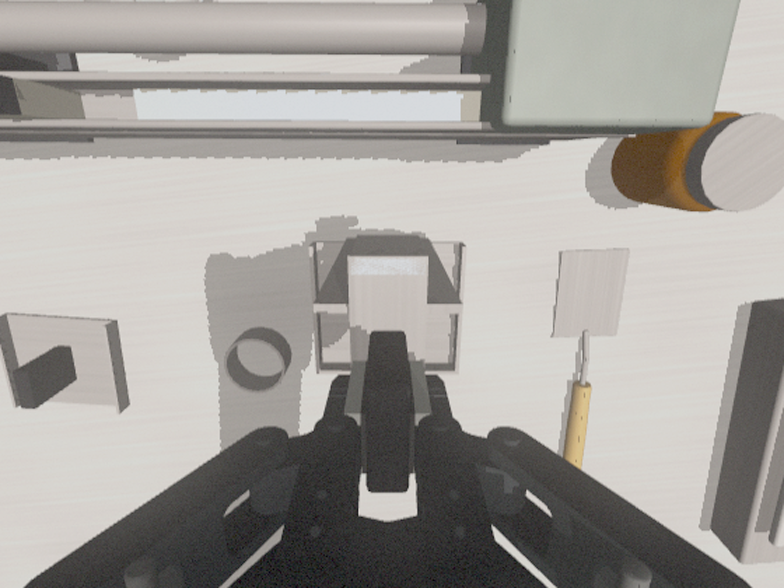

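Wrist picture: the lip top is the bright line at y≈125, the rear wall is at y≈77, and both are level in the image, so the yaw matches. The slideway spans x 136-461. The strip end is at y≈256, x 348-428. I'll refine with row profiles.

```bash
python3 - <<'E'
from h import *
from fit import w
import pickle
p,o=pickle.load(open('w2.pkl','rb'))
g=cv2.cvtColor(cv2.imread('pics/w2.png'),cv2.COLOR_BGR2GRAY).astype(float)
for a in (70,130,200,260,310): print(a,np.round(g[48:102,a:a+25].mean(1)).astype(int).tolist())
print('carrier',np.round(g[160:205,262:292].mean(1)).astype(int).tolist())
t=o['eef_pos'];a=-.1063
for L in [(74,0,152),(74,0,106),(74,15,152),(74,-15,152)]:
    W=w(t[0],t[1],a,(L[0]-25,L[1],0));W[2]=t[2]+(L[2]-159.8)/1000
    print(L,proj('wrist',W,p))
# dv/dx for rail points
for L in [(-12.5,-105,167),(-8.5,-105,167),(-8.5,20,167),(9.5,-105,162),(9.5,20,162)]: print(L,proj('wrist',w(.6555,-.072,-.107,L),p))
E
```

```text
70 [197, 197, 192, 173, 166, 167, 167, 166, 151, 104, 69, 70, 71, 70, 70, 71, 102, 114, 113, 118, 134, 160, 170, 170, 169, 169, 169, 170, 170, 170, 170, 170, 169, 168, 168, 169, 161, 149, 152, 159, 160, 152, 129, 92, 72, 81, 104, 90, 73, 73, 97, 126, 135, 135]
130 [197, 197, 197, 170, 160, 167, 168, 169, 160, 119, 80, 74, 74, 74, 74, 106, 159, 188, 201, 203, 203, 203, 203, 203, 203, 203, 203, 203, 203, 203, 203, 203, 203, 203, 203, 203, 203, 172, 154, 163, 165, 160, 148, 107, 76, 76, 101, 98, 81, 77, 86, 125, 138, 137]
200 [196, 196, 195, 176, 159, 165, 170, 170, 169, 151, 104, 72, 74, 73, 73, 79, 156, 184, 198, 203, 203, 204, 204, 204, 204, 204, 204, 204, 204, 204, 204, 204, 204, 203, 204, 203, 203, 182, 164, 167, 169, 168, 156, 120, 83, 76, 92, 104, 88, 75, 76, 108, 130, 136]
260 [195, 195, 195, 196, 175, 168, 171, 171, 172, 159, 111, 69, 68, 68, 69, 69, 125, 172, 192, 202, 204, 204, 204, 204, 204, 204, 204, 204, 204, 204, 204, 204, 204, 204, 204, 204, 204, 204, 174, 161, 170, 171, 160, 143, 102, 72, 78, 111, 99, 75, 72, 94, 126, 136]
310 [113, 112, 112, 112, 115, 155, 172, 172, 171, 162, 126, 79, 62, 62, 63, 62, 95, 154, 179, 193, 196, 196, 194, 193, 193, 193, 193, 193, 193, 193, 193, 193, 193, 193, 193, 192, 193, 193, 164, 155, 168, 168, 160, 148, 104, 66, 66, 100, 102, 79, 66, 73, 100, 109]
carrier [198, 198, 198, 180, 155, 144, 138, 118, 91, 80, 80, 80, 81, 80, 80, 80, 80, 79, 79, 79, 78, 79, 97, 160, 185, 196, 199, 198, 197, 196, 195, 195, 194, 193, 195, 193, 181, 176, 176, 175, 175, 175, 175, 174, 174]
(74, 0, 152) [278.25102857 181.77612182]
(74, 0, 106) [277.88411488 166.21804209]
(74, 15, 152) [249.1317958  181.76761075]
(74, -15, 152) [307.37141977 181.78463322]
(-12.5, -105, 167) [292.19561302  95.87205829]
(-8.5, -105, 167) [292.29911753  89.71876775]
(-8.5, 20, 167) [113.26625905  89.54224952]
(9.5, -105, 162) [292.40893308  62.21467452]
(9.5, 20, 162) [112.42859638  62.0368186 ]
```

{"method": "arm_command", "body": {"rows": [[[0,0.2,-0.02,0,0],[0,0.3,-0.03,0,0],[0,0.3,-0.03,0,0],[0,0.16,-0.02,0,0],[0,0.1,-0.01,0,0],[0,0,0,-0.15,0],[0,0,0,-0.15,0],[0,0,0,0,0],[0,0,0,0,0],[0,0,0,0,0]]]}}

```text
t: 5.2
eef_pos: [0.6043, -0.1613, 0.2317]
tool_rot: [0.0, 0.999, -0.053, 0.0]
contact_force: [0.0, 0.4, -3.8]
gripper_width: 0.151
grasp_force: 78.1
```

```bash
cat > snap.py <<'E'
from h import *
from station import get_obs
import pickle,sys
n=sys.argv[1]
o=get_obs();print(o['t'],o['eef_pos'],o['tool_rot'],o['contact_force'],o['torque'])
p=cams.camera_params('wrist');pickle.dump((p,o),open(n+'.pkl','wb'))
cv2.imwrite(f'pics/{n}.png',cams.read_camera('wrist')[:,:,::-1])
crop(f'pics/{n}.png',100,60,360,260,2.2,f'pics/{n}c.png',1.4)
E
python3 snap.py w3
```

```text
5.2 [ 0.60431425 -0.16133885  0.23172322] [ 8.30012536e-05  9.98605241e-01 -5.27961670e-02  3.60645688e-04] [ 0.01526571  0.44183233 -3.75277047] [ 0.01550528 -0.01490995  0.00228356]
```

View pics/w3c.png

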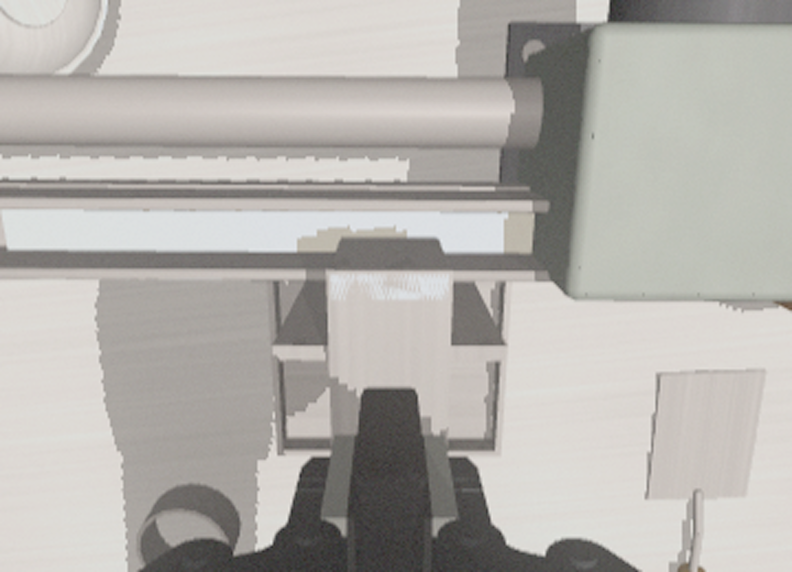

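Picture: the tongue (bottom edge y≈238) hangs above the channel between the lip line (y≈268-282) and the rear wall (y≈205). Numeric check follows.

```bash
python3 - <<'E'
from h import *
from fit import w
import pickle
p,o=pickle.load(open('w3.pkl','rb'))
g=cv2.cvtColor(cv2.imread('pics/w3.png'),cv2.COLOR_BGR2GRAY).astype(float)
for a in (110,170,215,310): print(a,'from140',np.round(g[140:192,a:a+15].mean(1)).astype(int).tolist())
print('tongue160',np.round(g[160:192,262:292].mean(1)).astype(int).tolist())
t=o['eef_pos'];a=-.1056
for L in [(74,0,152),(74,0,106)]:
    W=w(t[0],t[1],a,(L[0]-25,L[1],0));W[2]=t[2]+(L[2]-159.8)/1000
    print(L,W,proj('wrist',W,p))
for L in [(-12.5,-95,167),(-8.5,-95,167),(-8.5,-40,167),(9.5,-95,162),(9.5,-40,162),(-8.5,-40,142),(9.5,-40,142)]: print(L,proj('wrist',w(.658,-.072,-.109,L),p))
E
```

```text
110 from140 [200, 147, 86, 125, 152, 121, 85, 86, 85, 103, 152, 173, 175, 176, 165, 197, 211, 211, 211, 211, 211, 211, 211, 211, 211, 211, 211, 211, 211, 211, 211, 211, 211, 168, 101, 87, 87, 88, 88, 88, 88, 100, 145, 168, 172, 166, 168, 196, 206, 206, 204, 203]
170 from140 [204, 167, 107, 103, 165, 138, 87, 87, 86, 85, 147, 174, 177, 176, 171, 168, 200, 211, 211, 211, 212, 211, 211, 211, 211, 211, 211, 211, 211, 211, 211, 211, 211, 194, 138, 86, 85, 86, 86, 84, 84, 85, 140, 167, 174, 173, 167, 150, 140, 141, 143, 142]
215 from140 [203, 177, 121, 85, 166, 149, 97, 86, 86, 87, 138, 170, 177, 176, 176, 162, 197, 212, 211, 211, 211, 212, 211, 211, 211, 211, 211, 211, 211, 211, 211, 211, 211, 211, 159, 85, 84, 84, 84, 85, 85, 82, 130, 164, 176, 177, 165, 129, 117, 123, 122, 123]
310 from140 [138, 139, 114, 85, 102, 178, 147, 81, 81, 81, 80, 150, 179, 181, 178, 166, 173, 202, 211, 211, 211, 211, 212, 211, 212, 211, 211, 211, 211, 212, 212, 211, 211, 212, 181, 117, 84, 83, 83, 84, 84, 84, 88, 152, 175, 176, 171, 158, 147, 139, 136, 130]
tongue160 [212, 212, 211, 202, 187, 177, 175, 150, 104, 82, 82, 83, 82, 82, 82, 82, 83, 82, 82, 81, 82, 82, 101, 168, 190, 197, 200, 198, 193, 192, 193, 196]
(74, 0, 152) [np.float64(0.6530412997358731), np.float64(-0.16650364265896264), np.float64(0.2239232196916462)] [278.22031797 181.73847396]
(74, 0, 106) [np.float64(0.6530412997358731), np.float64(-0.16650364265896264), np.float64(0.17792321969164618)] [277.87617716 166.3627532 ]
(-12.5, -95, 167) [278.41443085 188.5759216 ]
(-8.5, -95, 167) [278.44592301 183.11226431]
(-8.5, -40, 167) [201.25456704 182.83536966]
(9.5, -95, 162) [278.54916301 156.6603762 ]
(9.5, -40, 162) [200.97405779 156.37765664]
(-8.5, -40, 142) [208.86666338 175.73741819]
(9.5, -40, 142) [207.24076285 152.74622973]
```

Tongue is within about 0.5 mm of the channel's centre line. Lowering gently.

{"method": "arm_command", "body": {"rows": [[[0,0,0,-0.05,-0.07],[0,0,0,-0.06,0],[0,0,0,-0.06,0],[0,0,0,-0.06,0],[0,0,0,-0.06,0],[0,0,0,-0.06,0],[0,0,0,-0.06,0],[0,0,0,-0.05,0],[0,0,0,-0.04,0],[0,0,0,0,0]]]}}

```text
t: 6.5
eef_pos: [0.604, -0.1613, 0.2011]
tool_rot: [-0.0, 0.998, -0.056, -0.0]
contact_force: [0.2, -0.6, -4.3]
gripper_width: 0.155
grasp_force: 78.1
```

{"method": "arm_command", "body": {"rows": [[[0,0,0,-0.03,0],[0,0,0,-0.02,0],[0,0,0,-0.02,0],[0,0,0,0,0],[0,0,0,-0.01,0],[0,0,0,0,0],[0,0,0,0,0],[0,0,0,0,0],[0,0,0,0,0],[0,0,0,0,0]]]}}

```text
t: 7.75
eef_pos: [0.6041, -0.1613, 0.1965]
tool_rot: [0.0, 0.998, -0.056, 0.0]
contact_force: [0.3, -0.1, -4.1]
gripper_width: 0.153
grasp_force: 78.1
```

{"method": "arm_command", "body": {"rows": [[[0,0,0,-0.01,0],[0,0,0,0,0],[0,0,0,-0.01,0],[0,0,0,0,0],[0,0,0,-0.01,0],[0,0,0,0,0],[0,0,0,0,0],[0,0,0,0,0],[0,0,0,0,0],[0,0,0,0,0]]]}}

```text
t: 9.0
eef_pos: [0.6041, -0.1613, 0.1957]
tool_rot: [0.0, 0.998, -0.056, 0.0]
contact_force: [-5.8, -0.1, 5.9]
gripper_width: 0.156
grasp_force: 79.7
```

{"method": "arm_command", "body": {"rows": [[[0,0,0,0.008,0],[0,0.011,0.1,0,0],[0,0.022,0.2,0,0],[0,0.022,0.2,0,0],[0,0.022,0.2,0,0],[0,0.022,0.2,0,0],[0,0.022,0.2,0,0],[0,0.011,0.1,0,0],[0,0,0,0,0],[0,0,0,0,0]]]}}

```text
t: 10.25
eef_pos: [0.6125, -0.0879, 0.1955]
tool_rot: [-0.001, 0.998, -0.055, 0.0]
contact_force: [-0.0, -2.2, 5.6]
gripper_width: 0.151
grasp_force: 79.7
```

{"method": "arm_command", "body": {"rows": [[[0,0,0,0.006,0],[0,0.011,0.1,0,0],[0,0.022,0.2,0,0],[0,0.022,0.2,0,0],[0,0.022,0.2,0,0],[0,0.022,0.2,0,0],[0,0.022,0.2,0,0],[0,0.007,0.06,0,0],[0,0,0,0,0],[0,0,0,0,0]]]}}

```text
t: 11.5
eef_pos: [0.6196, -0.019, 0.1956]
tool_rot: [-0.0, 0.998, -0.055, -0.0]
contact_force: [-0.6, -1.7, 5.5]
gripper_width: 0.158
grasp_force: 79.6
```

```bash
sed -i 's/100,60,360,260,2.2/100,60,360,260,2.2/' snap.py; python3 snap.py w4
```

```text
11.5 [ 0.61961452 -0.01899582  0.19559269] [-4.32693134e-04  9.98467897e-01 -5.53322187e-02 -1.27929423e-04] [-0.61146593 -1.66256516  5.45707419] [-0.53639234 -0.16674103 -0.09870597]
```

View pics/w4c.png

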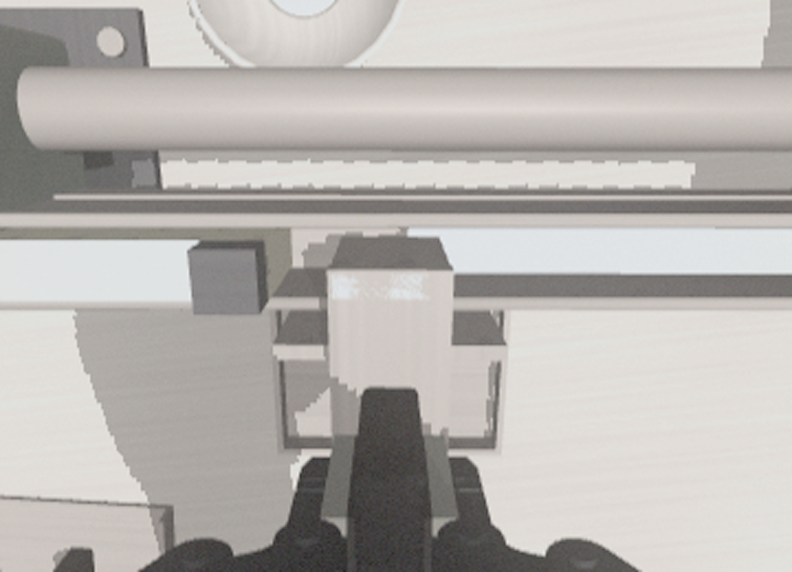

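{"method": "arm_command", "body": {"rows": [[[0,0,0,0.01,0],[0,0.006,0.05,0,0],[0,0.006,0.05,0,0],[0,0.004,0.04,0,0],[0,0.003,0.03,0,0],[0,0.003,0.02,0,0],[0,0.002,0.02,0,0],[0,0,0,0,0],[0,0,0,0,0],[0,0,0,0,0]]]}}

```text
t: 12.8
eef_pos: [0.6212, -0.0072, 0.1961]
tool_rot: [0.0, 0.998, -0.056, 0.0]
contact_force: [-0.8, 0.7, -4.1]
gripper_width: 0.152
grasp_force: 78.1
```

{"method": "arm_command", "body": {"rows": [[[0,0.002,0.02,0,0],[0,0,0,0,0],[0,0.002,0.02,0,0],[0,0,0,0,0],[0,0.001,0.01,0,0],[0,0,0,0,0],[0,0.001,0.01,0,0],[0,0,0,0,0],[0,0,0,0,0],[0,0,0,0,0]]]}}

```text
t: 14.05
eef_pos: [0.6215, -0.0035, 0.1961]
tool_rot: [0.0, 0.998, -0.056, -0.0]
contact_force: [0.6, -0.1, -3.2]
gripper_width: 0.155
grasp_force: 78.1
```

{"method": "arm_command", "body": {"rows": [[[0,0.001,0.01,0,0],[0,0,0,0,0],[0,0.001,0.01,0,0],[0,0,0,0,0],[0,0.001,0.01,0,0],[0,0,0,0,0],[0,0.001,0.01,0,0],[0,0,0,0,0],[0,0,0,0,0],[0,0,0,0,0]]]}}

```text
t: 15.3
eef_pos: [0.6216, -0.0022, 0.1961]
tool_rot: [0.001, 0.998, -0.056, -0.0]
contact_force: [-2.2, -4.7, -2.1]
gripper_width: 0.155
grasp_force: 78.5
```

The tongue met the stop at about 5 N. Back off 2.5 mm, then lower.

{"method": "arm_command", "body": {"rows": [[[0,-0.003,-0.03,0,0],[0,-0.003,-0.03,0,0],[0,0,0,0,0],[0,0,0,-0.03,0],[0,0,0,-0.03,0],[0,0,0,-0.03,0],[0,0,0,-0.03,0],[0,0,0,-0.03,0],[0,0,0,0,0],[0,0,0,0,0]]]}}

```text
t: 16.55
eef_pos: [0.6215, -0.0047, 0.1872]
tool_rot: [-0.0, 0.998, -0.056, 0.0]
contact_force: [0.0, 0.9, -4.7]
gripper_width: 0.157
grasp_force: 78.2
```

{"method": "arm_command", "body": {"rows": [[[0,0,0,-0.02,0],[0,0,0,-0.01,0],[0,0,0,0,0],[0,0,0,-0.01,0],[0,0,0,0,0],[0,0,0,-0.01,0],[0,0,0,0,0],[0,0,0,0,0],[0,0,0,0,0],[0,0,0,0,0]]]}}

```text
t: 17.8
eef_pos: [0.6214, -0.0047, 0.1842]
tool_rot: [0.0, 0.998, -0.056, 0.0]
contact_force: [0.1, 0.1, -3.7]
gripper_width: 0.152
grasp_force: 78.2
```

{"method": "arm_command", "body": {"rows": [[[0,0,0,-0.01,0],[0,0,0,0,0],[0,0,0,-0.005,0],[0,0,0,0,0],[0,0,0,0,0],[0,0,0,0,0],[0,0,0,0,0],[0,0,0,0,0],[0,0,0,0,0],[0,0,0,0,0]]]}}

```text
t: 19.05
eef_pos: [0.6215, -0.0046, 0.1837]
tool_rot: [0.0, 0.998, -0.056, 0.0]
contact_force: [-4.6, 0.1, 5.6]
gripper_width: 0.152
grasp_force: 79.3
```

{"method": "arm_command", "body": {"rows": [[[0,0,0,0.008,0],[0,0,0,0,0],[20,0,0,0,0],[30,0,0,0,0],[45,0,0,0,0],[45,0,0,0,0],[60,0,0,0,0],[60,0,0,0,0],[60,0,0,0,0],[60,0,0,0,0]]], "newtons": 20}}

```text
t: 20.3
eef_pos: [0.6214, -0.0047, 0.1837]
tool_rot: [0.0, 0.998, -0.056, 0.0]
contact_force: [-0.2, 0.6, 0.3]
gripper_width: 0.701
grasp_force: 0.0
```

{"method": "arm_command", "body": {"rows": [[[60,0,0,0.1,0],[60,0,0,0.2,0],[60,0,0,0.4,0],[60,0,0,0.5,0],[60,0,0,0.5,0],[60,0,0,0.4,0],[60,0,0,0,0],[60,0,0,0,0],[60,0,0,0,0],[60,0,0,0,0]]]}}

```text
t: 21.55
eef_pos: [0.6211, -0.0047, 0.3088]
tool_rot: [0.0, 0.998, -0.056, -0.001]
contact_force: [-0.3, -0.3, -0.1]
gripper_width: 0.7
grasp_force: 0.0
```

```bash
python3 snap.py w5; python3 - <<'E'
from h import *
cv2.imwrite('pics/s5.png',cams.read_camera('scene')[:,:,::-1])
crop('pics/s5.png',160,170,220,165,1.8,'pics/s5c.png',1.8)
a=cv2.imread('pics/s5c.png');b=cv2.imread('pics/w5c.png')
b=cv2.resize(b,(403,297))
cv2.imwrite('pics/both.png',np.hstack([a[:297,:396],b]))
E
```

```text
21.55 [ 0.62105394 -0.00471775  0.30881564] [ 5.50576285e-05  9.98455257e-01 -5.55561215e-02 -7.83362461e-04] [-0.33269847 -0.2905541  -0.11296635] [-0.02042425  0.02313579 -0.00298818]
```

View pics/both.png

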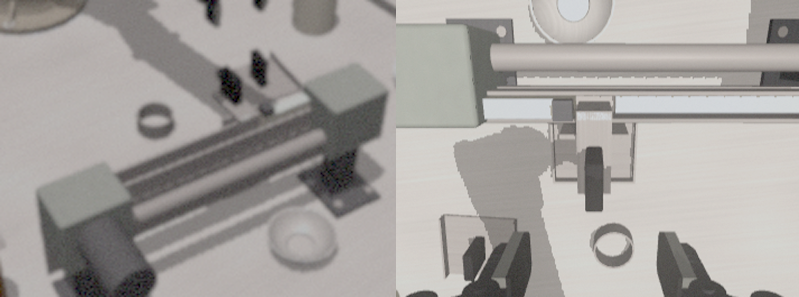

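The pictures show the carrier hanging in the pocket next to the dark stop block, with the gripper clear and the bystanders undisturbed.

```bash
python3 -c "
from station import job
print(job.hand_in())"
```

```text
the job is handed in; nothing more can be done
None
```

The carrier is hung, slid to the stop (met at about 5 N), lowered 12 mm onto the pocket floor and released, and the job was handed in at about 22 s; no result came back from the hand-in.

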